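# Take the spare model house out of the latched case

### The job

Get the small green model house out of the spares case and stand it upright in the middle of the square white pad. To open the case, pull the black plunger knob up, slide the cover all the way to its other end and let the plunger spring back down into the second hole, so that the cover stays latched open. Set the house down gently, do not drop it.

Things in the scene. Friction and masses are not known exactly. Their poses are not given: they have to be found in the camera images.
- case: Fixed grey case, 310 mm long (its y), 226 mm wide (its x -133..93), 67 mm high at its steel guides. Origin on the table, z up, yaw within 0.25 rad. +y half: open well, inside x -75..75, y 5..145 mm, floor z 13 mm, walls to z 60 mm. -y half: closed deck at z 60 mm. A flat aluminium cover 206 x 156 x 5 mm, underside z 62 mm, lies over the well and slides to the case's -y onto the deck.
- cover (a joint): Travel of the sliding cover in m: 0 = shut over the well, grows as it moves along the case's -y, 0.150 = end stop, well fully clear. Slides with about 2 N when unlatched, stays where it is left, nothing springs it back.
- plunger (a joint): Lift of the spring plunger from the cover in m: 0 = down, pin 10 mm below the cover's underside, in a hole of the rail; clear of the hole above 0.009; 0.016 = upper stop. Spring 5 N at 0, 10 N at 0.016. It does not stay up by itself: let go between the holes it rests on the rail at 0.008. It rides on the cover: hold the knob up and drag the cover by it.
- knob_grip (a point): Centre of the black plunger knob, an upright cylinder 28 mm in diameter, 26 mm high, on a thinner stem on the front strip of the cover: at the case's x -104 mm, y +75 mm when shut, -75 mm when open. With the plunger down it is 99 mm above the table, 32 mm above the cover; the knob's underside is 19 mm above the cover. Moves with plunger and cover. Nothing taller within 60 mm.
- slide_end (a point): The second hole (about 10 mm wide, 12 mm along the slide; pin 8 mm) in the top of the case's front rail, z 60 mm. It lies under the knob when the cover is at its end stop, 150 mm along the case's -y from where the knob starts; the plunger drops in within about 2 mm of there.
- house_center (a point): Centre, half-way up, of the loose green model house, in the well under the cover at the start (hidden till opened). 62 mm long (its x), 32 mm wide (its y), 46 mm high: upright side walls to 30 mm, then a 45 degree gable roof with its ridge along x. Underside 23 mm below this point. Its length starts within 0.4 rad of the case's y. About 90 g.
- house: The same model house; origin at the centre of its underside, x along the ridge, z up.
- pad_top (a point): Centre of the top face of the square white pad, 130 x 130 x 12 mm, fixed flat on the table left or right of the case (the round board of the same white laminate is not it). x and y along its sides, z up.
Mind the look-alikes: they are no part of the job. Leave any pink look-alike of the part that bears pad_top alone.

How it is judged:
On the way, in this order (a step that is already met when the one before it is completed fails the run):
1. the plunger is pulled up clear of its hole while the cover is still shut (value of joint plunger above 0.008 m and value of joint cover below 0.006 m), for 0.05 s.
2. the cover is slid fully open and the plunger has dropped into the second hole (value of joint cover above 0.145 m and value of joint plunger below 0.003 m), for 0.2 s.
At the end, for the whole second after the job is handed in: The cover is open (0.145 m or more) with the plunger down in the second hole (under 0.003 m), and the house stands still and upright (within 0.12 rad) on the pad, its centre within 35 mm of the pad's centre along each side of the pad (all of step 2 and x of house_center in the frame of pad_top between -0.035 and 0.035 m and y of house_center in the frame of pad_top between -0.035 and 0.035 m and z of house_center in the frame of pad_top between 0.018 and 0.028 m and angle between house_center's own z axis and vertical below 0.12 rad and linear speed of house below 0.02 m/s); the robot touches nothing.
It fails at once if the house is dropped (moves at over 0.6 m/s out of the fingers) (linear speed of house above 0.6 m/s and contact force between the fingers and house below 0.05 N).
It also fails if it takes over 54 s, if anything falls off the work surface, if the arm or the gripper's body presses on something with over 40 N, if the wrist force passes 120 N, or if a joint passes its speed limit or range.

### The arm

A 6-joint arm with a two-finger parallel gripper is mounted at the origin on the work surface. World frame = base frame: x ahead of the robot, y to its left, z up, the work surface at z = 0. Lengths are in m, angles in rad, forces in N, time in s.
With the tool pointing down it reaches from about 0.375 to 0.925 m from the base axis. Payload 5.7 kg.
Tool frame: the origin (TCP) lies on the centre line of the jaws, within the pads' length; the fingertips stand r.finger_overhang ahead of it and the grasp point (between the pads) lies 6 mm ahead of it (r.finger_overhang is the distance from the TCP to the fingertips, in m); z points along the fingers, y is the line along which they close (so a half turn about z gives the same grasp; the last joint's range is limited). The gripper opens to 88 mm and grips with 3 to 60 N. Pads are 20 mm wide; open, the fingers measure 115 mm over their backs; the gripper's body (75 mm by 178 mm) begins 61 mm behind the grasp point.
Start: joints at [-0.115, 0.359, 1.51, -0, 1.272, -0.115], TCP at [0.6, -0, 0.248] pointing down, gripper open.
Joint ranges: [-2.97, 2.97], [-1.01, 2.36], [0.21, 2.38], [-0.96, 4.11], [0.2, 2.71], [-2.98, 2.98]. Speed limits (rad/s): [2.39, 2.39, 3.14, 3.14, 3.14, 3.14].

### API

Orientations are given as a 3x3 rotation matrix whose columns are the frame's x, y, z axes.
In Python, from rig import r gives the robot as it stands. The module is installed in compiled form; this text tells all that it offers.
- The arm moves only by the shell command python3 -m crank 'ROWS' [OPENING]. ROWS is JSON, a list of rows, each a list of 6 numbers: the shift along the world's x, y, z in cm, then the turn, a rotation vector about the world's x, y, z in rad. In form: [[dx, dy, dz, wx, wy, wz], ...]. A call has 1 to 5 rows; each row shifts and turns the commanded pose from where the row before left it; what a row does not reach is not made up. A row lasts 1/10 s, in which the tool goes at most 50 mm and 8.59 degrees, less where a joint would pass 70% of its speed; a pose out of reach is approached as far as the arm can. A call with a gripper value outside its range is refused whole. OPENING is the finger opening in cm, from 0 to 8.78, set as the call begins (- or left out, the last holds). The fingers move at their own pace and stop on an object; the grip force is fixed at half the most. Time passes only in rows, so rows that do not move let the fingers close. It gives the time, the measured TCP pose, the force, the opening and the grip force at its end, in the units of the state.
- r.observe(): the state, without advancing time (a new reading comes with each control period).
- r.get_image(name): name is "scene" or "side" or "wrist"; returns a dict with "pixels" (480x640x3 uint8, blue, green, red), "mtx" (3x3 intrinsics, pixels), "xyz" and "rotation" of the camera in the world; the wrist camera has in their place "tool_from_camera" (4x4, takes a point from camera to tool coordinates, whose origin is the TCP and whose axes are the flange's). Camera axes: x right, y up, looking along -z (the intrinsics and any distortion apply to the point x, -y, -z); pixel columns grow to the right and rows downward; lengths in m; the calibration is good to about 2 mm. A picture is of the moment at which its call begins: read the wrist's pose just before it. There is no depth.
- r.sign_off(): hands the job in; it is judged then, once.
Trained networks look in the newest picture that a camera, given by its name, has taken for a name from the list of things; names that differ only in an ending like _2 or _b are one class to them, and where a whole thing is asked for, a point or a joint stands for the part that bears it (a point fixed in the world has none). Each returns a list of dicts, best first, with "conf" (0 to 1); they miss things now and then, are a little off and sometimes report something else, mostly with a low value. They report only what shows in the picture. A call takes as long as a camera call. They do not tell look-alikes from the thing itself.
- r.find_in(camera, name): "centre" ([x, y, z] in m, in world coordinates, good to about 4 mm: the middle of the surface that is visible of it).
- r.outline_of(camera, name): "mask" (480x640 bool, what is visible of it).
- r.spot_point(camera, name): "centre" ([x, y, z] in m, in world coordinates, good to about 4 mm: a listed point, or the origin of a listed thing).
The state is a dict: "time": time; "joint_positions": joint angles; "qd": joint speeds; "joint_efforts": joint torques, N m; "ee_pos": TCP position; "orientation": TCP orientation; "contact_force": force on the tool from outside, world axes, zero at the start; "torque": the same for the moment, N m; "gripper_width": finger opening in m; "gripper_force": force on a finger pad.
Only numpy, scipy, OpenCV 4.12 (cv2) and the standard library are available. Lean on these libraries where they do the work, as an engineer would, in place of code of your own. Each camera call takes 0.05 s, during which the arm holds its last target. There are 200 camera calls.

## Working session

There is one attempt and no reset: what is moved stays moved. The work goes in short steps, Python scripts to look and compute and a shell command to move; the robot and the scene stay as the last step left them, time stands still between calls to the robot, and variables do not carry over. Pictures are saved under pics/ and viewed, at most 10 in all, crops included, and the job is handed in when it is done.

```bash
mkdir -p pics; cat > h.py <<'E'
from rig import r
import numpy as np, cv2
def save(cam,fn):
    im=r.get_image(cam); cv2.imwrite('pics/'+fn,im['pixels']); return im
def pix(im,p):
    c=np.array(im['rotation']).T@(np.array(p)-np.array(im['xyz'])); k=im['mtx']@np.array([c[0],-c[1],-c[2]]); return (k[:2]/k[2]).round(0)
def ray(im,u,v,z):
    d=np.linalg.inv(im['mtx'])@np.array([u,v,1.]); d=np.array(im['rotation'])@np.array([d[0],-d[1],-d[2]])
    o=np.array(im['xyz']); return o+d*(z-o[2])/d[2]
E
python3 - <<'E'
from h import *
for cam in('scene','side'):
    im=save(cam,cam+'0.png')
    for n in('case','knob_grip','slide_end','pad_top'):
        for d in r.spot_point(cam,n)[:4]: print(cam,n,round(d['conf'],2),np.round(d['centre'],3),pix(im,d['centre']))
print(r.finger_overhang,r.observe()['time'])
E
```

```text
scene case 0.75 [ 0.592 -0.002  0.004] [385. 287.]
scene case 0.2 [0.496 0.084 0.092] [381. 224.]
scene knob_grip 0.52 [0.499 0.085 0.096] [382. 224.]
scene slide_end 0.55 [ 0.475 -0.066  0.059] [333. 262.]
scene pad_top 0.72 [ 0.464 -0.335  0.013] [246. 339.]
scene pad_top 0.68 [ 0.216 -0.417  0.015] [155. 296.]
side case 0.56 [ 0.592 -0.008 -0.003] [394. 248.]
side knob_grip 0.61 [0.499 0.085 0.095] [355. 196.]
side knob_grip 0.39 [ 0.478 -0.066  0.062] [353. 253.]
side slide_end 0.57 [ 0.478 -0.066  0.061] [353. 253.]
side slide_end 0.48 [ 0.589 -0.011 -0.001] [393. 249.]
side pad_top 0.88 [ 0.463 -0.329  0.015] [361. 370.]
side pad_top 0.78 [ 0.218 -0.421  0.012] [239. 426.]
0.025 0.5
```

View pics/scene0.png

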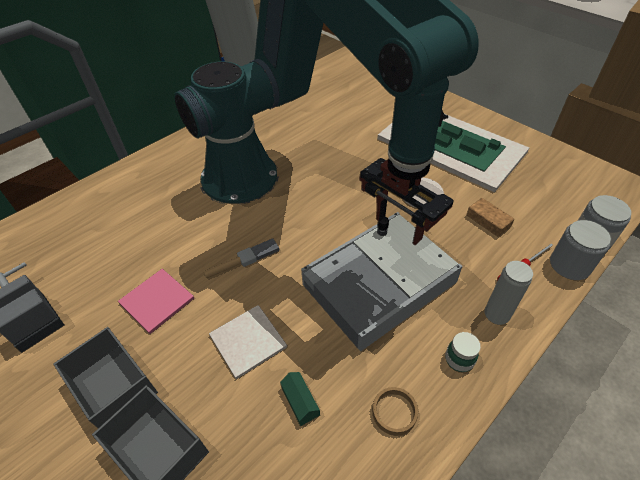

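View pics/side0.png

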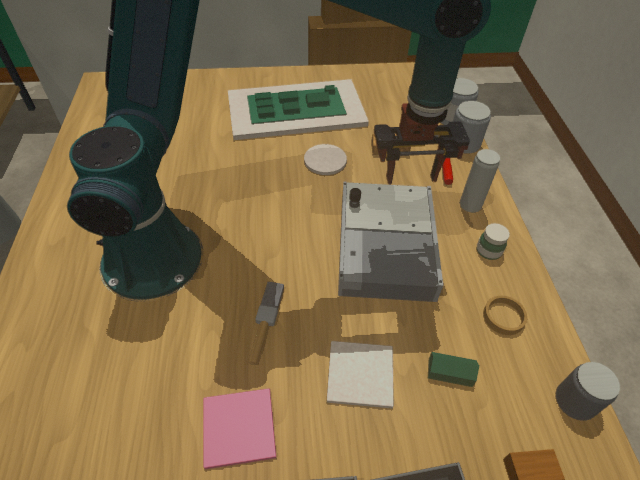

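Seen in both images: the square white pad is at scene (247,341) and side (361,375). The pink square at scene (157,300) is the look-alike, and the round white board is at side (325,159). A loose green house outside the case, at scene (300,398), is a decoy. The estimates put the pad at about (0.464,-0.332), z 13 mm, and the knob at about (0.499,0.085,0.096). The knob-to-hole line gives a case yaw of about -0.145, and the case origin and sizes agree with it. I'll confirm the pad in one crop.

```bash
python3 - <<'E'
from h import *
s=r.observe(); print(np.round(s['ee_pos'],4),np.round(s['orientation'],3).tolist())
a=cv2.imread('pics/scene0.png'); cv2.imwrite('pics/crop.png',cv2.resize(a[250:430,100:340],None,fx=3,fy=3,interpolation=cv2.INTER_CUBIC))
E
python3 -m crank '[[-3.5,3,-1,0,0,-0.145],[-3.5,3,-1,0,0,0],[-3,2.5,-1,0,0,0],[0,0,-2,0,0,0],[0,0,0,0,0,0]]' 8
python3 - <<'E'
from h import *
s=r.observe();im=save('wrist','w1.png')
for n in('knob_grip','slide_end','case'):
    for d in r.spot_point('wrist',n)[:2]: print(n,round(d['conf'],2),np.round(d['centre'],4))
print(s['time'],np.round(s['ee_pos'],4),np.round(s['orientation'],3).tolist())
E
```

```text
[ 0.5999 -0.      0.2476] [[0.0, 1.0, -0.0], [1.0, -0.0, 0.0], [0.0, -0.0, -1.0]]
time: 1.0
ee_pos: [0.4976, 0.0856, 0.196]
orientation: [[0.143, 0.99, -0.004], [0.99, -0.143, -0.0], [-0.001, -0.004, -1.0]]
contact_force: [0.5, 0.3, -0.2]
gripper_width: 0.0801
gripper_force: 0.0
knob_grip 0.61 [0.4944 0.0848 0.0972]
slide_end 0.88 [ 0.4751 -0.0625  0.0581]
case 0.71 [ 0.5888 -0.0024 -0.0016]
1.0 [0.4976 0.0856 0.196 ] [[0.143, 0.99, -0.004], [0.99, -0.143, -0.0], [-0.001, -0.004, -1.0]]
```

View pics/crop.png

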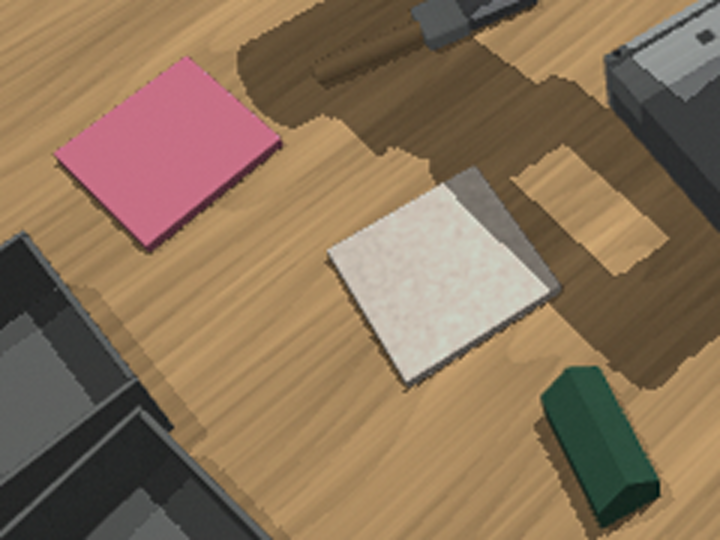

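View pics/w1.png

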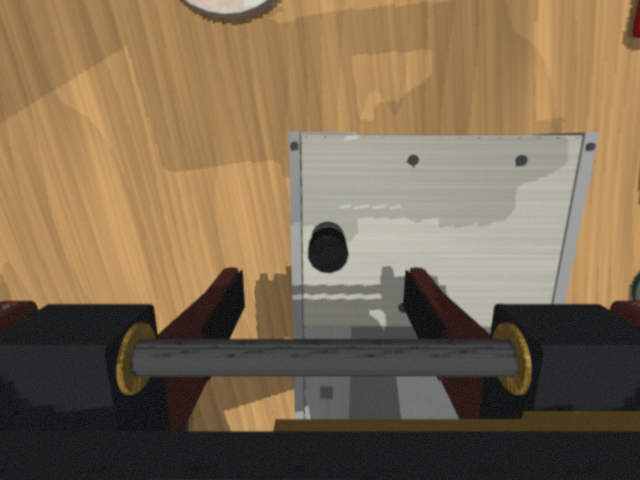

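The crop confirms it: the white square pad is at scene (247,341), clearly separate from the pink one. In the wrist view the black knob is at (328,247) between the open fingers, and the cover edges are parallel to the tool, so the yaw is right. Next I descend, grip and lift.

```bash
python3 -m crank '[[0,0,-3.5,0,0,0],[0,0,-3,0,0,0],[0,0,-2,0,0,0],[0,0,-0.6,0,0,0],[0,0,0,0,0,0]]' 8
python3 -m crank '[[0,0,0,0,0,0],[0,0,0,0,0,0],[0,0,0,0,0,0],[0,0,0,0,0,0],[0,0,0,0,0,0]]' 1
```

```text
time: 1.7
ee_pos: [0.5004, 0.0846, 0.1065]
orientation: [[0.145, 0.989, -0.001], [0.989, -0.145, 0.0], [-0.0, -0.001, -1.0]]
contact_force: [0.2, 0.3, 0.5]
gripper_width: 0.0799
gripper_force: 0.0
time: 2.2
ee_pos: [0.5002, 0.085, 0.107]
orientation: [[0.144, 0.99, 0.001], [0.99, -0.144, 0.0], [0.0, 0.001, -1.0]]
contact_force: [0.2, 0.2, -0.9]
gripper_width: 0.0432
gripper_force: 0.0
```

```bash
python3 -m crank '[[0,0,0,0,0,0],[0,0,0,0,0,0],[0,0,0,0,0,0],[0,0,0,0,0,0]]' 1
python3 -m crank '[[0,0,0.5,0,0,0],[0,0,0.5,0,0,0],[0,0,0.4,0,0,0],[0,0,0,0,0,0],[0,0,0,0,0,0]]' 1
```

```text
time: 2.6
ee_pos: [0.4997, 0.0851, 0.1067]
orientation: [[0.144, 0.99, -0.001], [0.99, -0.144, 0.0], [0.0, -0.001, -1.0]]
contact_force: [-0.7, -0.2, 3.2]
gripper_width: 0.0275
gripper_force: 30.0
time: 3.1
ee_pos: [0.4996, 0.085, 0.1204]
orientation: [[0.145, 0.989, -0.001], [0.989, -0.145, 0.0], [0.0, -0.001, -1.0]]
contact_force: [0.7, -0.1, -10.2]
gripper_width: 0.0273
gripper_force: 30.0
```

```bash
python3 -m crank '[[-0.29,-2,0,0,0,0],[-0.29,-2,0,0,0,0],[-0.29,-2,0,0,0,0],[-0.29,-2,0,0,0,0],[0,0,0,0,0,0]]' 1
python3 -m crank '[[-0.29,-2,0,0,0,0],[-0.29,-2,0,0,0,0],[-0.22,-1.5,0,0,0,0],[-0.14,-1,0,0,0,0],[0,0,0,0,0,0]]' 1
```

```text
time: 3.6
ee_pos: [0.4876, 0.0032, 0.1203]
orientation: [[0.146, 0.989, -0.002], [0.989, -0.146, -0.001], [-0.001, -0.001, -1.0]]
contact_force: [0.2, -1.8, -9.3]
gripper_width: 0.0272
gripper_force: 30.0
time: 4.1
ee_pos: [0.4782, -0.0606, 0.1203]
orientation: [[0.145, 0.989, -0.002], [0.989, -0.145, -0.0], [-0.0, -0.002, -1.0]]
contact_force: [-1.8, -0.7, -10.2]
gripper_width: 0.0276
gripper_force: 30.0
```

```bash
python3 -m crank '[[-0.04,-0.3,0,0,0,0],[-0.03,-0.2,0,0,0,0],[0,0,0,0,0,0]]' 1
```

```text
time: 4.4
ee_pos: [0.4777, -0.0636, 0.1204]
orientation: [[0.145, 0.989, -0.001], [0.989, -0.145, 0.002], [0.002, -0.001, -1.0]]
contact_force: [-0.4, 5.9, -9.8]
gripper_width: 0.0276
gripper_force: 30.0
```

5.9 N of resistance at 150 mm of travel means the cover is at its end stop. I'll lower the plunger into the hole and release.

```bash
python3 -m crank '[[0,0.1,-0.5,0,0,0],[0,0,-0.5,0,0,0],[0,0,-0.4,0,0,0],[0,0,0,0,0,0]]' 1
python3 -m crank '[[0,0,0,0,0,0],[0,0,0,0,0,0],[0,0,0,0,0,0]]' 8
```

```text
time: 4.8
ee_pos: [0.4778, -0.0635, 0.1067]
orientation: [[0.144, 0.99, -0.001], [0.99, -0.144, 0.001], [0.001, -0.001, -1.0]]
contact_force: [-4.5, 4.3, -2.3]
gripper_width: 0.0275
gripper_force: 30.0
time: 5.1
ee_pos: [0.4801, -0.0646, 0.1074]
orientation: [[0.144, 0.99, 0.003], [0.99, -0.144, -0.001], [-0.001, 0.003, -1.0]]
contact_force: [0.1, -0.6, 0.3]
gripper_width: 0.048
gripper_force: 0.0
```

```bash
python3 -m crank '[[0,0,0,0,0,0],[0,0,3,0,0,0],[0,0,4,0,0,0],[0,0,4,0,0,0],[2,1,3,0,0,0]]' 8
python3 -m crank '[[3.5,2.5,0,0,0,0],[3.5,2.5,0,0,0,0],[3,2,0,0,0,0],[0,0,0,0,0,0],[0,0,0,0,0,0]]' 8
python3 - <<'E'
from h import *
s=r.observe();im=save('wrist','w2.png')
d=r.outline_of('wrist','house')
for q in d[:3]:
    m=q['mask'];print(round(q['conf'],2),cv2.minAreaRect(np.argwhere(m)[:,::-1].astype(np.float32)))
for n in('house_center','house','knob_grip'):
    for d in r.spot_point('wrist',n)[:2]: print(n,round(d['conf'],2),np.round(d['centre'],4))
T=np.array(im['tool_from_camera']);R=np.array(s['orientation'])
cam=dict(mtx=im['mtx'],xyz=s['ee_pos']+R@T[:3,3],rotation=R@T[:3,:3]); np.savez('w2.npz',**cam); print(cam['xyz'])
for c in('scene',):
    save(c,'s2.png')
    for d in r.spot_point(c,'house_center')[:3]+r.spot_point(c,'knob_grip')[:1]: print(c,round(d['conf'],2),np.round(d['centre'],4))
E
```

```text
time: 5.6
ee_pos: [0.4973, -0.0546, 0.2491]
orientation: [[0.146, 0.989, 0.001], [0.989, -0.146, -0.001], [-0.001, 0.001, -1.0]]
contact_force: [0.9, -0.7, -1.4]
gripper_width: 0.0797
gripper_force: 0.0
time: 6.1
ee_pos: [0.5984, 0.0162, 0.2463]
orientation: [[0.143, 0.99, -0.001], [0.99, -0.143, -0.0], [-0.0, -0.001, -1.0]]
contact_force: [-1.0, 0.2, 0.1]
gripper_width: 0.0801
gripper_force: 0.0
0.75 ((323.3213806152344, 162.88949584960938), (69.56707000732422, 34.724430084228516), 71.02959442138672)
house_center 0.8 [0.6015 0.0668 0.0329]
house 0.9 [0.601  0.0657 0.0146]
[0.60795313 0.08621967 0.38283516]
scene 0.6 [0.608  0.0682 0.0345]
scene 0.44 [ 0.4795 -0.0684  0.095 ]
```

View pics/w2.png

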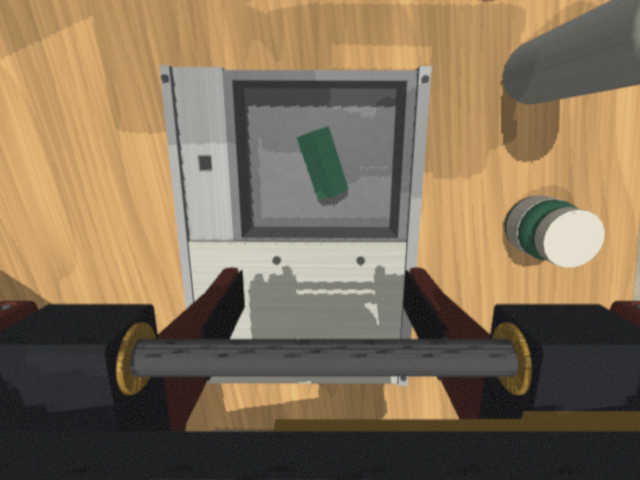

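The well is open and the cover is latched; the free hole shows at (205,162). The green house lies in the well at (322,163), turned about 19° anticlockwise from the case's y.

```bash
python3 - <<'E'
from h import *
im=dict(np.load('w2.npz')); a=cv2.imread('pics/w2.png').astype(int)
g=(a[...,1]>1.25*a[...,2])&(a[...,1]>a[...,0]*1.1); g[:,400:]=0; g[:110]=0; g[215:]=0
n,l,st,_=cv2.connectedComponentsWithStats(g.astype(np.uint8)); k=1+np.argmax(st[1:,4]); p=np.argwhere(l==k)[:,::-1]
for z in(.043,.055):
    w=np.array([ray(im,u,v,z)[:2] for u,v in p],np.float32)*1000; print(z,len(p),cv2.minAreaRect(w))
E
```

```text
0.043 2203 ((604.361328125, 66.2640609741211), (31.28315544128418, 64.35323333740234), 10.530421257019043)
0.055 2203 ((604.4882202148438, 66.96874237060547), (30.17854118347168, 62.08085250854492), 10.530415534973145)
```

```bash
python3 -m crank '[[0.2,1.8,-2,0,0,0.11],[0.2,1.8,-3,0,0,0.11],[0.2,1.4,-3,0,0,0.108],[0,0,-2,0,0,0],[0,0,0,0,0,0]]' 6.4
python3 - <<'E'
from h import *
s=r.observe(); print(np.round(s['ee_pos'],4),np.arctan2(s['orientation'][1][1],s['orientation'][0][1]))
E
```

```text
time: 7.0
ee_pos: [0.6018, 0.0662, 0.1438]
orientation: [[-0.182, 0.983, -0.006], [0.983, 0.182, -0.0], [0.001, -0.006, -1.0]]
contact_force: [0.1, 0.5, 0.1]
gripper_width: 0.0643
gripper_force: 0.0
[0.6018 0.0662 0.1438] 0.18328171932329038
```

```bash
python3 -m crank '[[0,0,-3,0,0,0],[0,0,-3,0,0,0],[0,0,-2.5,0,0,0],[0,0,-1.5,0,0,0],[0,0,0,0,0,0]]' 6.4
```

```text
time: 7.5
ee_pos: [0.6034, 0.0656, 0.0457]
orientation: [[-0.181, 0.983, -0.003], [0.983, 0.181, -0.0], [0.0, -0.003, -1.0]]
contact_force: [-0.1, -0.4, 0.6]
gripper_width: 0.0637
gripper_force: 0.0
```

```bash
python3 -m crank '[[0,0,0,0,0,0],[0,0,0,0,0,0],[0,0,0,0,0,0],[0,0,0,0,0,0],[0,0,0,0,0,0]]' 2
```

```text
time: 8.0
ee_pos: [0.6049, 0.066, 0.0474]
orientation: [[-0.182, 0.983, 0.001], [0.983, 0.182, 0.0], [-0.0, 0.001, -1.0]]
contact_force: [-0.3, 0.0, 3.9]
gripper_width: 0.0318
gripper_force: 30.0
```

```bash
python3 -m crank '[[0,0,1.5,0,0,0],[0,0,3,0,0,0],[0,0,4,0,0,0],[0,0,4,0,0,0],[0,0,3,0,0,0]]' 2 | head -2
python3 -m crank '[[-0.7,-2,0.5,0,0,0],[-1.4,-4,0,0,0,0],[-1.4,-4,0,0,0,0],[-1.4,-4,0,0,0,0],[-1.4,-4,0,0,0,0]]' 2
python3 -m crank '[[-1.4,-4,0,0,0,0],[-1.4,-4,0,0,0,0],[-1.4,-4,0,0,0,0],[-1.4,-4,0,0,0,0],[-1.1,-3,0,0,0,0]]' 2
python3 -m crank '[[-0.9,-2,0,0,0,0],[-0.2,-0.5,0,0,0,0],[0,0,-2,0,0,0],[0,0,0,0,0,0]]' 2
python3 - <<'E'
from h import *
for c in('wrist','side'):
    s=r.observe(); im=save(c,c+'3.png')
    for n in('pad_top','house_center'):
        for d in r.spot_point(c,n)[:3]: print(c,n,round(d['conf'],2),np.round(d['centre'],4))
print(np.round(s['ee_pos'],4))
E
```

```text
time: 8.5
ee_pos: [0.6047, 0.066, 0.2051]
time: 9.0
ee_pos: [0.5403, -0.1152, 0.2076]
orientation: [[-0.183, 0.983, 0.0], [0.983, 0.183, -0.0], [-0.0, 0.0, -1.0]]
contact_force: [1.0, -1.0, -1.6]
gripper_width: 0.0318
gripper_force: 30.0
time: 9.5
ee_pos: [0.4731, -0.3062, 0.2076]
orientation: [[-0.181, 0.983, 0.0], [0.983, 0.181, -0.001], [-0.001, 0.0, -1.0]]
contact_force: [0.7, 0.5, -1.8]
gripper_width: 0.0315
gripper_force: 30.0
time: 9.9
ee_pos: [0.462, -0.3273, 0.1852]
orientation: [[-0.182, 0.983, -0.003], [0.983, 0.182, 0.003], [0.004, -0.002, -1.0]]
contact_force: [-1.0, -1.1, -1.7]
gripper_width: 0.0318
gripper_force: 30.0
wrist pad_top 0.97 [ 0.4627 -0.3286  0.0113]
wrist pad_top 0.81 [ 0.2207 -0.4235  0.0113]
wrist house_center 0.82 [ 0.4604 -0.3249  0.1687]
side pad_top 0.79 [ 0.217  -0.4188  0.0089]
side pad_top 0.7 [ 0.4639 -0.3292  0.0129]
[ 0.4636 -0.3282  0.1872]
```

View pics/side3.png

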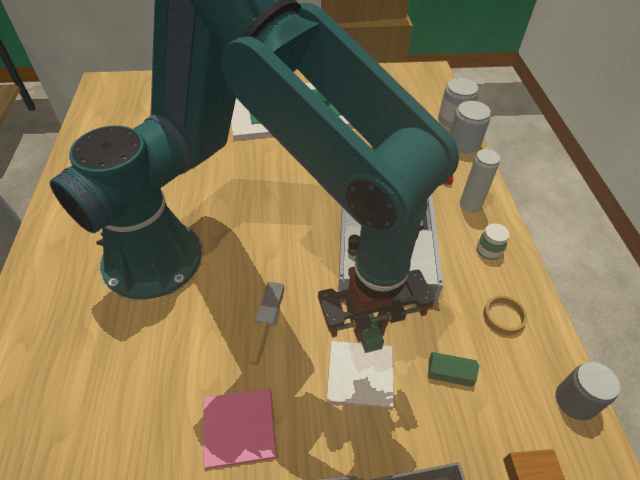

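The side view shows the house held at (371,333), above the white pad at (361,375). TCP and pad centre agree within 2 mm, so I lower it.

```bash
python3 -m crank '[[0,0,-3,0,0,0],[0,0,-4,0,0,0],[0,0,-3.5,0,0,0],[0,0,-2.3,0,0,0],[0,0,0,0,0,0]]' 2
python3 -m crank '[[0,0,-0.4,0,0,0],[0,0,-0.3,0,0,0],[0,0,-0.2,0,0,0],[0,0,0,0,0,0]]' 2
```

```text
time: 10.7
ee_pos: [0.4617, -0.3273, 0.0561]
orientation: [[-0.182, 0.983, -0.004], [0.983, 0.182, 0.004], [0.005, -0.004, -1.0]]
contact_force: [0.1, -0.7, -1.4]
gripper_width: 0.0316
gripper_force: 30.0
time: 11.1
ee_pos: [0.4637, -0.3294, 0.0504]
orientation: [[-0.182, 0.983, 0.001], [0.983, 0.182, -0.001], [-0.001, 0.001, -1.0]]
contact_force: [-0.3, 0.4, -1.8]
gripper_width: 0.032
gripper_force: 30.0
```

```bash
python3 -m crank '[[0,0,-0.2,0,0,0],[0,0,-0.1,0,0,0],[0,0,0,0,0,0]]' 2
```

```text
time: 11.4
ee_pos: [0.4633, -0.329, 0.0467]
orientation: [[-0.182, 0.983, -0.0], [0.983, 0.182, 0.0], [0.0, -0.0, -1.0]]
contact_force: [0.1, 0.3, -0.5]
gripper_width: 0.0319
gripper_force: 30.0
```

```bash
python3 -m crank '[[0,0,-0.1,0,0,0],[0,0,0,0,0,0]]' 2
```

```text
time: 11.6
ee_pos: [0.4632, -0.329, 0.0464]
orientation: [[-0.182, 0.983, -0.0], [0.983, 0.182, -0.0], [-0.0, -0.0, -1.0]]
contact_force: [-2.1, 1.8, 7.1]
gripper_width: 0.032
gripper_force: 30.0
```

7 N upward means the house is on the pad. Now I open the fingers and retreat.

```bash
python3 -m crank '[[0,0,0,0,0,0],[0,0,0,0,0,0],[0,0,0,0,0,0],[0,0,0,0,0,0]]' 6.4
python3 -m crank '[[0,0,2,0,0,0],[0,0,4,0,0,0],[0,0,4,0,0,0],[0,0,4,0,0,0],[0,0,4,0,0,0]]' 6.4
python3 -m crank '[[0,4,0,0,0,0],[0,4,0,0,0,0],[0,4,0,0,0,0],[0,0,0,0,0,0],[0,0,0,0,0,0]]' 6.4 | head -4
python3 - <<'E'
from h import *
im=save('side','side4.png')
for n in('pad_top','house_center','knob_grip'):
    for d in r.spot_point('side',n)[:3]: print(n,round(d['conf'],2),np.round(d['centre'],4))
E
```

```text
time: 12.0
ee_pos: [0.4633, -0.329, 0.0455]
orientation: [[-0.182, 0.983, -0.0], [0.983, 0.182, 0.0], [0.0, -0.0, -1.0]]
contact_force: [0.1, -0.0, -0.6]
gripper_width: 0.0604
gripper_force: 0.0
time: 12.5
ee_pos: [0.463, -0.3288, 0.2271]
orientation: [[-0.182, 0.983, -0.0], [0.983, 0.182, 0.0], [0.0, -0.0, -1.0]]
contact_force: [0.4, -0.3, -0.4]
gripper_width: 0.0639
gripper_force: 0.0
time: 13.0
ee_pos: [0.4633, -0.2085, 0.2257]
orientation: [[-0.184, 0.983, 0.0], [0.983, 0.184, -0.001], [-0.001, -0.0, -1.0]]
contact_force: [-0.3, -0.2, -0.1]
pad_top 0.65 [ 0.2217 -0.4201  0.0154]
pad_top 0.64 [ 0.4645 -0.3301  0.0129]
house_center 0.78 [ 0.464  -0.3315  0.0351]
knob_grip 0.55 [ 0.4801 -0.0626  0.0957]
```

View pics/side4.png

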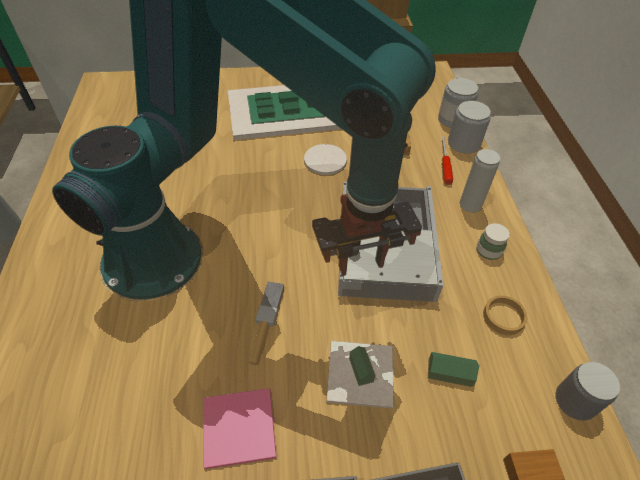

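The house stands upright in the middle of the pad at (361,365). The cover is open and the knob is down (z 0.096, the same reading as when it was latched shut).

```bash
python3 -c "from rig import r; print(r.sign_off())"
```

```text
the job is handed in; nothing more can be done
None
```

The job is handed in, with no verdict returned: in the last side picture the green house stands upright about 2 mm from the white pad's centre, the cover is open with the plunger down, and it took about 13 s of robot time.

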